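Nip up a loose lens retaining ring

ROBOT

A 7-joint arm with a two-finger parallel gripper is mounted at the origin on the work surface. World frame = base frame: x ahead of the robot, y to its left, z up, the work surface at z = 0. Lengths are in m, angles in rad, forces in N, time in s.
With the tool pointing down it reaches from about 0.425 to 0.95 m from the base axis. Payload 4.7 kg.
Tool frame: the origin (TCP) lies on the front face of the gripper's body, between the roots of the fingers; the fingertips stand 73 mm ahead of it and the grasp point (between the pads) lies 54 mm ahead of it; z points along the fingers, y is the line along which they close (so a half turn about z gives the same grasp; the last joint's range is limited). The gripper opens to 85 mm and grips with 20 to 120 N. Pads are 22 mm wide; open, the fingers measure 114 mm over their backs; the gripper's body (76 mm by 85 mm) begins 54 mm behind the grasp point. The pads swing forward as they close: fully open they stand 13 mm farther back than shut.
Start: joints at [-1.235, 0.469, -0.049, 1.532, 0.024, 1.141, -0.082], TCP at [0.241, 0.631, 0.304] pointing down, gripper open.
Joint ranges: [-2.59, 2.59], [-0.33, 1.99], [-1.39, 1.29], [0.1, 2.45], [-1.04, 4.18], [0.21, 1.99], [-2.66, 2.66]. Speed limits (rad/s): [2.57, 2.57, 3.14, 3.14, 3.14, 3.14, 3.14].

INTERFACE

Orientations are given as a unit quaternion [w, x, y, z].
In Python, from rig import read_state, eyes, ctrl gives the robot as it stands.
- The arm moves only by the shell command python3 -m pendant 'ROWS' [FORCE]. ROWS is JSON, a list of rows, each a list of 5 numbers: the opening, from -1 (shut) to 1 (fully open), so that 0 is half open, then the shift along the tool's x, y, z scaled (see below), then the turn about the tool's z scaled (see below). In form: [[claw, tx, ty, tz, turn], ...]. A call has 1 to 10 rows; each row is the pose to reach, as a shift and turn from the pose commanded when the call began, along the tool's axes at that moment; what a row does not reach only later rows make up. The controller multiplies each number of a shift by 8 cm and each number of a turn by 30 degrees. A row lasts 1/8 s, in which the tool goes at most 62.5 mm and 10.7 degrees, less where a joint would pass 70% of its speed; a pose out of reach is approached as far as the arm can. A call with a number of a shift or a turn outside -1 to 1 is refused whole. A call with a gripper value outside its range is refused whole. The fingers move at their own pace and stop on an object; FORCE is the grip in N (left out, the last holds). Time passes only in rows, so rows that repeat a pose let the fingers close. It gives the time, the measured TCP pose, the force, the opening and the grip force at its end, in the units of the state.
- read_state(): the state, without advancing time (a new reading comes with each control period).
- eyes.get_image(name): name is "scene" or "top" or "wrist"; returns a dict with "img" (480x640x3 uint8, blue, green, red), "z_map" (480x640 float32, m along the optical axis (not along the pixel's ray), 0 where there is no reading), "camera_matrix" (3x3 intrinsics, pixels), "origin" and "rotation" of the camera in the world. Camera axes: x right, y down, z forward; pixel columns grow to the right and rows downward; lengths in m; the calibration is good to about 2 mm. The wrist camera is an equidistant fisheye: a pixel r from the principal point sees the ray r / f radians off the axis. A picture is of the moment at which its call begins.
- ctrl.hand_in(): hands the job in; it is judged then, once.
Trained networks look in a picture, given as the dict that the camera call returned (one of the last four; its "shot" number tells which), for a name from the list of things; names that differ only in an ending like _2 or _b are one class to them, and where a whole thing is asked for, a point or a joint stands for the part that bears it (a point fixed in the world has none). Each returns a list of dicts, best first, with "p" (0 to 1); they miss things now and then, are a little off and sometimes report something else, mostly with a low value. They report only what shows in the picture. A call takes as long as a camera call. They do not tell look-alikes from the thing itself.
- eyes.trace(query, picture): "region" (480x640 bool, what is visible of it) and "location" ([column, row] in pixels, amid what is visible of it).
The state is a dict: "t": time; "qpos": joint angles; "qvel": joint speeds; "effort": joint torques, N m; "tool_pos": TCP position; "tcp_rot": TCP orientation; "force": force on the tool from outside, world axes, zero at the start; "ft_torque": the same for the moment, N m; "gripper_width": finger opening in m; "grasp_force": force on a finger pad.
Only numpy, scipy, OpenCV 4.12 (cv2) and the standard library are available. Lean on these libraries where they do the work, as an engineer would, in place of code of your own. Each camera call takes 0.05 s, during which the arm holds its last target. There are 200 camera calls.

TASK

The front lens of the stereo microscope's objective has worked loose. Take the two-pin spanner from its wooden rest, feel its pins into the two holes of the retaining ring in the objective held in the vise, and turn the ring clockwise (seen from above) until it is fully home, working gently and never touching the glass. Then stand the spanner back in its rest as it was, let go, and leave everything else on the desk where it is.

Things in the scene. Friction and masses are not known exactly. Their poses are not given: they have to be found in the camera images.
- spanner: Two-pin spanner, 68 mm tall, 140 g, upright in its rest at the start. Two steel pins, 5 mm diameter, 12 mm long, point down, 48 mm apart (x = +24, -24 mm); above them a steel cross bar 60 (x) x 16 (y) x 10 mm, z 12 to 22 mm; then the handle. Origin midway between the pin tips, z up, x from pin to pin; a half turn about z changes nothing.
- spanner_grip (a point): Middle of the spanner's flat-sided black handle, 45 mm above the pin tips. The handle is 30 (x) x 18 (y) x 46 mm, z 22 to 68 mm above the pin tips; pinch it across its 18 mm (along the spanner's y) from above, firmly (60 N or more), as the ring is turned with it.
- rest: Fixed wooden block 100 (x) x 50 (y) x 26 mm, origin at the centre of its underside, with a slot 57 (x) x 9 (y) mm, 14 mm deep, in the middle of its top. The spanner's pins hang in the slot and its cross bar lies on the block's top, spanner x along the block's x.
- rest_slot (a point): Centre of the slot's mouth, at the top of the rest, 26 mm above the desk. With the spanner standing in the rest its origin is 12 mm below this point.
- vise: Small fixed lens vise (base 150 x 78 mm, V jaws, black knob at its +x end, reaching 102 mm out) holding the white objective barrel upright, mouth up. Origin under the barrel's axis at desk height, z up. Barrel 72 mm outside, mouth 62 mm inside, rim 70 mm above the desk. The line through the ring's holes starts within 0.75 rad either side of the vise's x axis: to be seen or felt.
- ring_face (a point): Centre of the retaining ring's upper face, on the barrel's axis, 66 mm above the desk, 4 mm below the barrel's rim. Axes as the vise's; they do not turn with the ring. With the pins at the bottom of the holes the spanner's origin is 5 mm below this point and its cross bar 3 mm above the rim.
- ring (a joint): Retaining ring, 60 mm outer, 34 mm inner diameter, two blind holes 7.5 mm wide, 5 mm deep, 48 mm apart. Value: 0 = home at its hard stop, negative = rad to go (starts -0.8 to -0.5), growing clockwise from above; it does not tell where the holes are. Turns at about 0.2 N m, stays put; stop at 0.4 to 0.8 N m. Under 10 N of push the pins slide on its face without turning it; above 30 N they mar it.
- lens: Front lens, glass disc 33 mm in diameter seen through the ring, its top 5 mm below the ring's upper face; origin as the vise's (at desk height under the barrel's axis). Not to be touched.
- eyepiece: Black eyepiece standing on the desk, 39 mm diameter, 48 mm tall; origin at its underside. To be left alone.
- vial_a: Small specimen vial with white cap, 24 mm diameter, 46 mm tall; origin at its underside. To be left alone.
- vial_b: A second such vial. To be left alone.
- foam: White foam pinning block 65 x 100 x 16 mm; origin at its underside. To be left alone.
- mouse: Black computer mouse 98 x 62 x 33 mm; origin at its underside. To be left alone.
- cap: Round black dust cap, 68 mm diameter, 12 mm tall; origin at its underside. To be left alone.
- forceps: Steel forceps lying flat, 130 mm long (x), 7 mm high; origin at mid-length, underside. To be left alone.
There are look-alikes about, which are no part of the job. Leave any purple look-alike of the spanner alone. Of the things that look like the vise, the smaller one is meant.

How it is judged:
By the outcome, as a careful person would: the job done as asked, in the order asked, and still so for the second after the job is handed in, with the robot touching nothing.
It also fails if it takes over 72 s, if anything falls off the work surface, if the arm or the gripper's body presses on something with over 40 N, if the wrist force passes 120 N, or if a joint passes its speed limit or range.

## Working session

There is one attempt and no reset: what is moved stays moved. The work goes in short steps, Python scripts to look and compute and a shell command to move; the robot and the scene stay as the last step left them, time stands still between calls to the robot, and variables do not carry over. Pictures are saved under pics/ and viewed, at most 10 in all, crops included, and the job is handed in when it is done.

```bash
mkdir -p pics; ls
cat > h.py <<'E'
import numpy as np, cv2
from scipy.spatial.transform import Rotation as R
from rig import read_state, eyes, ctrl
def world(p, uv, z=None):
    """pixel(s) -> world using depth map (pinhole cams)"""
    K=p["camera_matrix"];u,v=np.asarray(uv,float).T
    d=p["z_map"][v.astype(int),u.astype(int)] if z is None else z
    c=np.stack([(u-K[0,2])/K[0,0]*d,(v-K[1,2])/K[1,1]*d,d],-1)
    return c@np.array(p["rotation"]).T+np.array(p["origin"])
E
python3 - <<'E'
from h import *
for n in("top","scene"):
    p=eyes.get_image(n); cv2.imwrite(f"pics/{n}0.png",p["img"])
    print(n,p["origin"],np.round(p["camera_matrix"],0).tolist())
    for q in("spanner","rest","vise","ring","lens"):
        for r in eyes.trace(q,p)[:3]:
            v,u=np.nonzero(r["region"]&(p["z_map"]>0))
            w=world(p,np.c_[u,v]); 
            print(n,q,round(r["p"],2),np.round(r["location"]),len(u),np.round(np.median(w,0),3),np.round(w.min(0),3),np.round(w.max(0),3))
s=read_state();print(s["tool_pos"],s["tcp_rot"],s["force"])
E
```

```text
pics
top [ 0.37813615 -0.01230616  1.28662169] [[492.0, 0.0, 322.0], [0.0, 492.0, 237.0], [0.0, 0.0, 1.0]]Traceback (most recent call last):
  File "<stdin>", line 8, in <module>
  File "h.py", line 9, in world
    return c@np.array(p["rotation"]).T+np.array(p["origin"])
           ~^~~~~~~~~~~~~~~~~~~~~~~~~~
ValueError: matmul: Input operand 1 has a mismatch in its core dimension 0, with gufunc signature (n?,k),(k,m?)->(n?,m?) (size 4 is different from 3)
```

Rotation is a quaternion [w,x,y,z].

```bash
sed -i 's/np.array(p\["rotation"\]).T/rot(p["rotation"]).as_matrix().T/' h.py
cat >> h.py <<'E'
def rot(q): return R.from_quat(np.roll(q,-1))
E
python3 - <<'E'
from h import *
for n in("top","scene"):
    p=eyes.get_image(n); cv2.imwrite(f"pics/{n}0.png",p["img"])
    print(n,p["origin"],p["rotation"])
    for q in("spanner","rest","vise","ring","lens"):
        for r in eyes.trace(q,p)[:3]:
            v,u=np.nonzero(r["region"]&(p["z_map"]>0))
            if len(u)==0: continue
            w=world(p,np.c_[u,v]); 
            print(n,q,round(r["p"],2),np.round(r["location"]),len(u),np.round(np.median(w,0),3),np.round(w.min(0),3),np.round(w.max(0),3))
s=read_state();print(s["tool_pos"],s["tcp_rot"],s["force"])
E
```

```text
top [ 0.37813615 -0.01230616  1.28662169] [-0.03695572  0.71580558 -0.69701854  0.020538  ]
top spanner 0.78 [202. 215.] 287 [0.534 0.337 0.016] [ 0.503  0.314 -0.002] [0.568 0.375 0.026]
top spanner 0.67 [238. 224.] 216 [0.51  0.227 0.059] [0.486 0.213 0.021] [0.543 0.253 0.085]
top spanner 0.4 [394. 220.] 1580 [ 0.524 -0.162  0.042] [ 0.449 -0.211 -0.008] [ 0.638 -0.117  0.077]
top rest 0.94 [242. 224.] 623 [0.512 0.226 0.025] [ 0.459  0.187 -0.006] [0.572 0.273 0.081]
top vise 0.76 [469. 361.] 3959 [ 0.185 -0.351  0.058] [ 0.064 -0.437 -0.006] [ 0.311 -0.283  0.101]
top vise 0.66 [392. 219.] 1498 [ 0.524 -0.162  0.042] [ 0.449 -0.212 -0.003] [ 0.629 -0.119  0.077]
top ring 0.52 [400. 216.] 301 [ 0.527 -0.165  0.066] [ 0.498 -0.195  0.055] [ 0.555 -0.135  0.074]
top lens 0.73 [478. 367.] 276 [ 0.176 -0.358  0.079] [ 0.153 -0.381  0.072] [ 0.198 -0.337  0.087]
top lens 0.47 [392. 220.] 144 [ 0.526 -0.164  0.06 ] [ 0.51  -0.182  0.054] [ 0.543 -0.148  0.071]
scene [1.12441216 0.621598   0.91138108] [-0.15010724  0.36872116  0.84001399 -0.36863129]
scene spanner 0.76 [352. 284.] 417 [
[... 193 characters left out ...]
0.541 0.342 0.015] [ 0.496  0.31  -0.003] [0.578 0.379 0.02 ]
scene vise 0.93 [307. 146.] 2247 [ 0.205 -0.334  0.051] [ 0.013 -0.528 -0.006] [ 0.314 -0.28   0.096]
scene vise 0.76 [264. 230.] 1839 [ 0.549 -0.143  0.036] [ 0.429 -0.276 -0.005] [ 0.63  -0.116  0.072]
scene vise 0.33 [392. 300.] 309 [0.526 0.237 0.057] [ 0.444  0.201 -0.003] [0.544 0.25  0.085]
scene ring 0.71 [268. 216.] 212 [ 0.521 -0.171  0.064] [ 0.496 -0.195  0.054] [ 0.559 -0.138  0.07 ]
scene lens 0.63 [265. 216.] 49 [ 0.526 -0.165  0.058] [ 0.513 -0.181  0.054] [ 0.537 -0.15   0.064]
[0.24075344 0.63060407 0.3039702 ] [-1.63499862e-05  1.81385651e-01  9.83412041e-01  4.67066486e-05] [-0.25970805 -0.12617729  0.91675604]
```

View pics/top0.png

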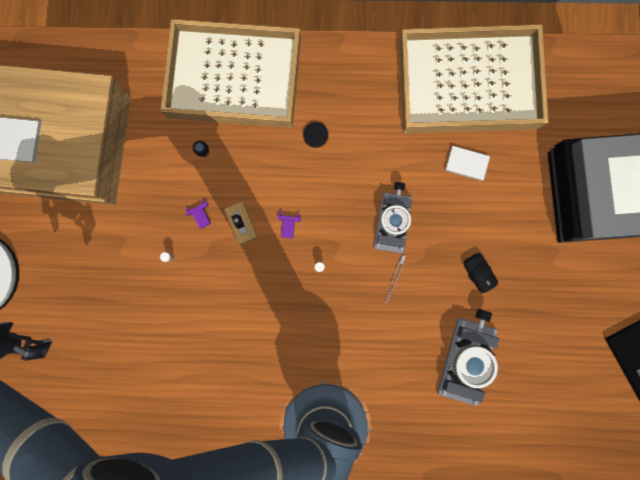

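View pics/scene0.png

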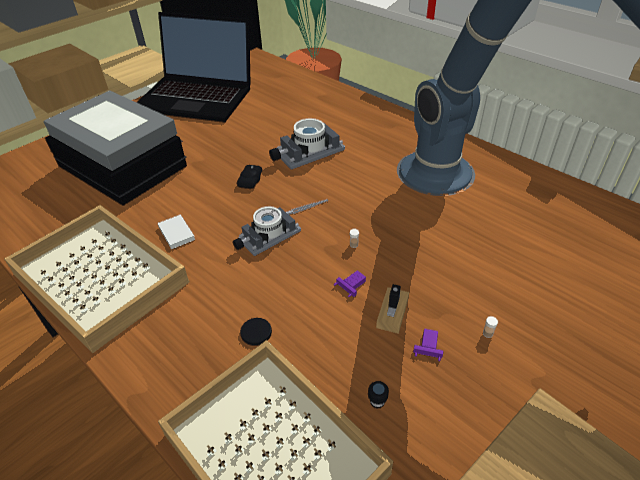

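The top view shows the rest with the black spanner at (240,222), with purple look-alikes at (200,213) and (289,222). The smaller vise is at (395,220) with its knob at the top, and the larger one is at (470,361). The scene view agrees. Next I'll get the yaws.

```bash
cat >> h.py <<'E'
def delta(target_xyz, yaw_y=None):
    """shift in tool units (and turn units) to bring TCP to target; yaw_y: world angle the tool y line should have (mod pi)"""
    s=read_state(); M=rot(s["tcp_rot"]).as_matrix()
    d=M.T@(np.array(target_xyz)-s["tool_pos"])/0.08
    t=None
    if yaw_y is not None:
        cur=np.arctan2(M[1,1],M[0,1]); e=(yaw_y-cur+np.pi/2)%np.pi-np.pi/2
        t=-np.degrees(e)/30   # tool z down
    return np.round(d,3),t
E
python3 - <<'E'
from h import *
p=eyes.get_image("top")
def rect(q,i,zl,zh):
    r=eyes.trace(q,p)
    r=[a for a in r if abs(a["location"][0]-i)<15][0]
    v,u=np.nonzero(r["region"]&(p["z_map"]>0)); w=world(p,np.c_[u,v]); w=w[(w[:,2]>zl)&(w[:,2]<zh)]
    c,s,a=cv2.minAreaRect((w[:,:2]*1000).astype(np.float32)); print(q,len(w),c,s,a, w.mean(0))
    b=cv2.boxPoints((c,s,a)); e=b[1]-b[0]; f=b[2]-b[1]; l=e if np.hypot(*e)>np.hypot(*f) else f
    print(" long axis yaw deg",np.degrees(np.arctan2(l[1],l[0]))%180)
rect("rest",242,.018,.034); rect("spanner",238,.07,.09); rect("spanner",238,.05,.09)
rect("vise",392,-.01,.05);
print(delta([.512,.226,.3]))
E
```

```text
rest 564 (513.251220703125, 230.2152099609375) (100.9040298461914, 50.714500427246094) 24.4043025970459 [0.51310352 0.22792652 0.02532504]
 long axis yaw deg 24.404291
spanner 86 (513.7774047851562, 229.28793334960938) (29.816301345825195, 16.38108253479004) 25.046167373657227 [0.51347067 0.22854165 0.08020614]
 long axis yaw deg 25.046219
spanner 108 (513.6551513671875, 229.18780517578125) (30.09716796875, 16.436866760253906) 24.691001892089844 [0.5126759  0.22724619 0.07596315]
 long axis yaw deg 24.69097
vise 1150 (539.3899536132812, -166.6414794921875) (78.62581634521484, 176.9553985595703) 82.38722229003906 [ 0.52721585 -0.16052986  0.03024852]
 long axis yaw deg 172.38722
(array([-4.972, -3.516,  0.049]), None)
```

```bash
M="python3 -m pendant"
python3 -m pendant '[[1,-0.5,-0.35,0,0],[1,-1,-0.7,0,0],[1,-1,-0.7,0,0]]' 70
python3 -m pendant '[[1,-0.5,-0.35,0,0],[1,-1,-0.7,0,0],[1,-1,-0.7,0,0]]'
python3 -m pendant '[[1,-0.5,-0.35,0,0],[1,-1,-0.7,0,0],[1,-1,-0.7,0,0]]'
python3 -m pendant '[[1,-0.5,-0.35,0,0],[1,-1,-0.7,0,0],[1,-1,-0.7,0,0]]'
python3 -m pendant '[[1,-0.5,-0.35,0.4,0],[1,-1,-0.7,0.4,0],[1,-1,-0.7,0.4,0]]'
python3 -m pendant '[[1,0,0,0,-0.35],[1,0,0,0,-0.7],[1,0,0,0,-1],[1,0,0,0,-1]]'
python3 -m pendant '[[1,0,0,0,-0.25],[1,0,0,0,-0.51],[1,0,0,0,-0.51],[1,0,0,0,-0.51]]'
python3 - <<'E'
from h import *
print(delta([.5136,.2295,.2],np.radians(114.6)), read_state()["qpos"])
p=eyes.get_image("wrist"); cv2.imwrite("pics/w1.png",p["img"]);print(p["origin"],p["rotation"],p["camera_matrix"])
E
```

```text
t: 1.32
tool_pos: [0.2996, 0.5462, 0.3043]
tcp_rot: [0.001, 0.185, 0.983, -0.001]
force: [-0.1, 0.2, -0.9]
gripper_width: 0.0854
grasp_force: 0.0
t: 1.7
tool_pos: [0.3531, 0.4661, 0.3042]
tcp_rot: [0.001, 0.185, 0.983, -0.0]
force: [-0.1, 0.7, 0.1]
gripper_width: 0.086
grasp_force: 0.0
t: 2.08
tool_pos: [0.4071, 0.3859, 0.3042]
tcp_rot: [0.001, 0.184, 0.983, -0.0]
force: [0.0, 1.3, -0.2]
gripper_width: 0.0851
grasp_force: 0.0
t: 2.45
tool_pos: [0.4615, 0.3056, 0.3041]
tcp_rot: [0.001, 0.184, 0.983, -0.0]
force: [-1.4, 0.8, 0.7]
gripper_width: 0.085
grasp_force: 0.0
t: 2.82
tool_pos: [0.5159, 0.2252, 0.2716]
tcp_rot: [0.0, 0.183, 0.983, -0.0]
force: [0.5, 0.1, -0.0]
gripper_width: 0.0854
grasp_force: 0.0
t: 3.32
tool_pos: [0.5135, 0.2295, 0.2721]
tcp_rot: [-0.0, -0.081, 0.997, 0.001]
force: [-1.0, -0.1, -0.3]
gripper_width: 0.0855
grasp_force: 0.0
t: 3.82
tool_pos: [0.5143, 0.2273, 0.2719]
tcp_rot: [0.0, -0.21, 0.978, 0.0]
force: [-0.1, 0.6, -0.2]
gripper_width: 0.0854
grasp_force: 0.0
(array([-0.004,  0.028,  0.899]), np.float64(-0.010164787479716006)) [-0.46915409  0.31695581 -0.02719173  1.84166793  0.00963681  0.98290579
  1.49448988]
[0.45338339 0.19907985 0.34172847] [0.07132764 0.53764193 0.83276143 0.1111842 ] [[371.64829954   0.         323.20003198]
 [  0.         371.64829954 237.07419   ]
 [  0.           0.           1.        ]]
```

View pics/w1.png

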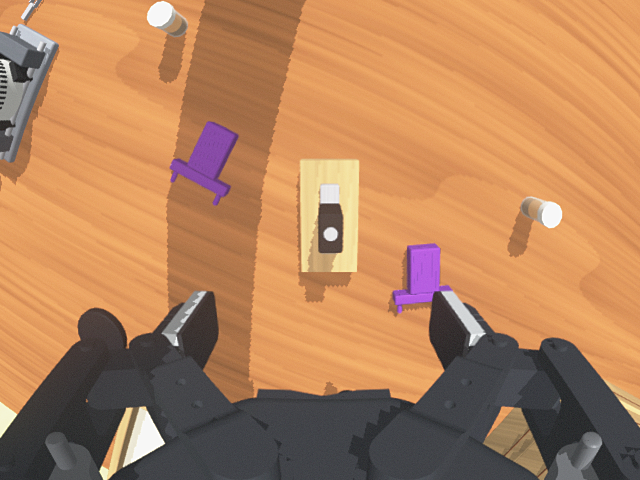

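The wrist view shows the handle's top at (331,230), square to the fingers and between them, with the rest's edges vertical. I'll check the position from this second view.

```bash
cat >> h.py <<'E'
def fray(p,uv):
    K=p["camera_matrix"]; a=(np.atleast_2d(uv)-[K[0,2],K[1,2]])/K[0,0]; r=np.linalg.norm(a,axis=1,keepdims=True)+1e-9
    c=np.hstack([np.sin(r)*a/r,np.cos(r)]); return c,c@rot(p["rotation"]).as_matrix().T
def fplane(p,uv,z):
    _,d=fray(p,uv); o=np.array(p["origin"]); return o+d*((z-o[2])/d[:,2:])
def fdepth(p,uv):
    uv=np.atleast_2d(uv); c,d=fray(p,uv); z=p["z_map"][uv[:,1].astype(int),uv[:,0].astype(int)][:,None]
    return np.array(p["origin"])+d/c[:,2:]*z
E
python3 - <<'E'
from h import *
p=eyes.get_image("wrist")
for r in eyes.trace("spanner",p)[:3]+eyes.trace("rest",p)[:1]:
    if abs(r["location"][0]-330)>30: continue
    v,u=np.nonzero(r["region"]&(p["z_map"]>0)); w=fdepth(p,np.c_[u,v])
    for lo,hi in((.07,.09),(.02,.032)):
        q=w[(w[:,2]>lo)&(w[:,2]<hi)]
        if len(q)>20: c,s,a=cv2.minAreaRect((q[:,:2]*1000).astype(np.float32)); print(r["p"],c,s,a,np.median(q[:,2]))
print(fplane(p,[[331,234]],.082))
E
```

```text
0.84 (512.7085571289062, 231.645263671875) (29.625049591064453, 18.535480499267578) 24.435253143310547 0.08170802329132579
0.84 (485.70404052734375, 219.9688262939453) (1.018609642982483, 11.9056978225708) 24.324270248413086 0.02815852822155024
0.97 (513.1690063476562, 231.82470703125) (99.95487213134766, 50.43185043334961) 24.247249603271484 0.025802513607855793
[[0.51318497 0.23219693 0.082     ]]
```

```bash
python3 -m pendant '[[0.3,0,0.05,0.5,0],[0.1,0,0.05,1,0],[0.1,0,0.05,1,0],[0,0,0.05,1,0]]' 70
python3 -m pendant '[[0,0,0,0.4,0],[0,0,0,0.8,0],[0,0,0,0.98,0],[0,0,0,0.98,0],[0,0,0,0.98,0]]' 70
python3 - <<'E'
from h import *
print(delta([.513,.231,.113],np.radians(114.4)),read_state()["force"],read_state()["gripper_width"])
E
```

```text
t: 4.53
tool_pos: [0.5138, 0.2303, 0.1932]
tcp_rot: [0.001, -0.211, 0.977, 0.0]
force: [-0.5, 0.7, 1.2]
gripper_width: 0.0431
grasp_force: 0.0
t: 5.15
tool_pos: [0.5139, 0.2305, 0.115]
tcp_rot: [0.001, -0.211, 0.977, 0.0]
force: [0.1, -0.5, 0.4]
gripper_width: 0.0426
grasp_force: 0.0
(array([0.007, 0.011, 0.025]), np.float64(-0.00030906191273810196)) [ 0.08339753 -0.51426687  0.38285385] 0.04258103312492906
```

```bash
python3 -m pendant '[[-0.6,0,0.01,0.02,0],[-1,0,0.01,0.02,0],[-1,0,0.01,0.02,0],[-1,0,0.01,0.02,0],[-1,0,0.01,0.02,0],[-1,0,0.01,0.02,0]]' 90
python3 -m pendant '[[-1,0,0,-0.15,0],[-1,0,0,-0.4,0],[-1,0,0,-1,0],[-1,0,0,-1,0],[-1,0,0,-1,0]]'
python3 - <<'E'
from h import *
s=read_state();print(s["force"],s["ft_torque"],s["tool_pos"],s["gripper_width"])
p=eyes.get_image("wrist"); cv2.imwrite("pics/w2.png",p["img"])
for r in eyes.trace("ring",p)[:2]: print(r["p"],r["location"])
print(delta([.526,-.165,.2],np.radians(90-7.6)))
E
```

```text
t: 5.9
tool_pos: [0.5131, 0.2312, 0.1129]
tcp_rot: [0.001, -0.211, 0.977, 0.0]
force: [-0.5, 0.6, 6.1]
gripper_width: 0.0169
grasp_force: 88.0
t: 6.52
tool_pos: [0.512, 0.2303, 0.1917]
tcp_rot: [-0.0, -0.211, 0.977, -0.0]
force: [-0.1, -0.1, -2.5]
gripper_width: 0.0174
grasp_force: 87.7
[-0.10229779 -0.13789249 -2.4848326 ] [-0.06237892 -0.01063048 -0.01200392] [0.51203893 0.23031702 0.19169571] 0.017396343650143337
0.49 [60.9, 370.2]
(array([ 1.878, -4.573, -0.111]), np.float64(1.0666599222293507))
```

View pics/w2.png

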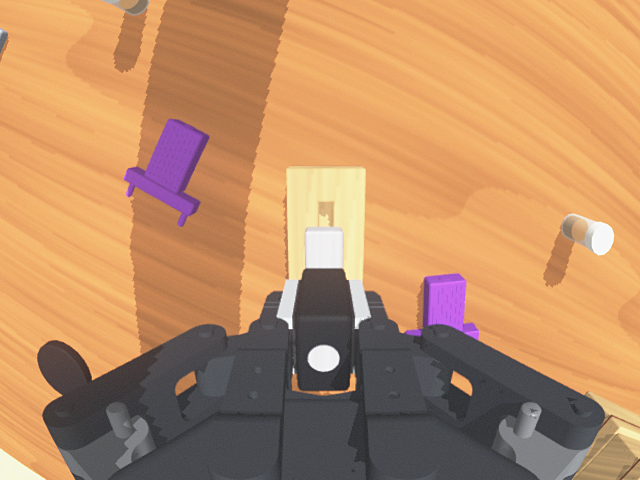

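Spanner is held, and the slot shows at (326,212). Now I'll carry it beside the vise for a close look at the ring.

```bash
python3 -m pendant '[[-1,0.07,-0.4,0,0],[-1,0.15,-1,0,0],[-1,0.15,-1,0,0]]'
python3 -m pendant '[[-1,0.07,-0.5,0,0],[-1,0.15,-1,0,0],[-1,0.15,-1,0,0]]'
python3 -m pendant '[[-1,0.07,-0.5,0,0],[-1,0.15,-1,0,0],[-1,0.15,-1,0,0]]'
python3 -m pendant '[[-1,0.07,-0.5,0,0],[-1,0.15,-1,0,0],[-1,0.15,-1,0,0]]'
python3 -m pendant '[[-1,0.07,-0.5,0,0.3],[-1,0.15,-1,0,0.6],[-1,0.15,-1,0,0.95],[-1,0.15,-1,0,1],[-1,0.15,-1,0,1]]'
python3 - <<'E'
from h import *
s=read_state();print(s["qpos"]);print(delta([.626,-.165,.2],np.radians(90-7.6)))
p=eyes.get_image("wrist"); cv2.imwrite("pics/w3.png",p["img"]); np.savez("w3.npz",**{k:v for k,v in p.items()})
for q in("ring","lens","vise"):
  for r in eyes.trace(q,p)[:2]:
    v,u=np.nonzero(r["region"]&(p["z_map"]>0)); w=fdepth(p,np.c_[u,v]); print(q,r["p"],r["location"],np.median(w,0))
    if q!="vise":
      c=cv2.minEnclosingCircle((w[:,:2]*1000).astype(np.float32)); print(c)
E
```

```text
t: 7.0
tool_pos: [0.5353, 0.1477, 0.1905]
tcp_rot: [-0.001, -0.207, 0.978, -0.002]
force: [0.3, 0.6, -1.0]
gripper_width: 0.0171
grasp_force: 88.1
t: 7.38
tool_pos: [0.557, 0.0714, 0.1908]
tcp_rot: [-0.001, -0.208, 0.978, -0.001]
force: [0.7, 0.4, -2.1]
gripper_width: 0.017
grasp_force: 88.3
t: 7.75
tool_pos: [0.579, -0.0056, 0.191]
tcp_rot: [-0.001, -0.209, 0.978, -0.001]
force: [0.3, 0.3, -2.2]
gripper_width: 0.017
grasp_force: 88.4
t: 8.12
tool_pos: [0.6011, -0.0827, 0.1911]
tcp_rot: [-0.001, -0.209, 0.978, -0.0]
force: [-0.4, 0.7, -2.3]
gripper_width: 0.0171
grasp_force: 88.4
t: 8.75
tool_pos: [0.6233, -0.1556, 0.1914]
tcp_rot: [-0.0, 0.046, 0.999, 0.001]
force: [-0.6, 0.5, -2.0]
gripper_width: 0.017
grasp_force: 88.3
[ 0.05056999  0.52793353  0.17973948  1.73196041 -0.1175909   0.89336003
  1.75884997]
(array([-0.045, -0.114, -0.108]), np.float64(0.07718086946031327))
ring 0.88 [271.5, 61.5] [ 0.525223   -0.16377159  0.0657155 ]
((525.3221435546875, -164.12640380859375), 30.30777931213379)
lens 0.7 [292.2, 87.9] [ 0.52553861 -0.16389802  0.05954119]
((525.5560302734375, -164.37928771972656), 17.167091369628906)
vise 0.56 [293.6, 137.3] [ 0.54951901 -0.16599406  0.0439695 ]
```

View pics/w3.png

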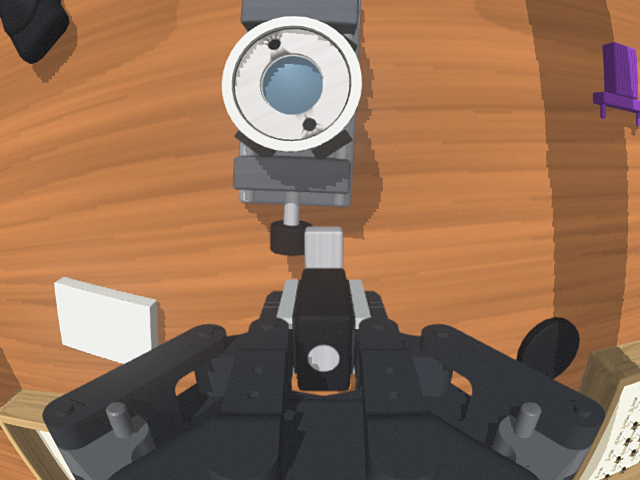

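Holes are visible at about (274,44) and (309,124), with the lens clear at (292,87). I'll refine the hole centres and check where the spanner sits relative to the TCP in the same camera.

Run:
```python
from h import *
p=dict(np.load("w3.npz",allow_pickle=True)); g=cv2.cvtColor(p["img"],cv2.COLOR_BGR2GRAY)
def cen(x,y,rad,dark):
    s=g[y-rad:y+rad+1,x-rad:x+rad+1]; m=(s<70) if dark else (s>150)
    n,l,st,c=cv2.connectedComponentsWithStats(m.astype(np.uint8)); 
    k=1+np.argmax(st[1:,4]); print(st[k]); return c[k]+[x-rad,y-rad]
a=cen(274,44,9,1); b=cen(309,124,9,1); d=cen(322,358,22,0); print(a,b,d)
A,B=fplane(p,[a,b],.065); print(A,B,"mid",(A+B)/2,"len",np.linalg.norm(A-B),"yaw",np.degrees(np.arctan2(*(A-B)[1::-1]))%180)
s=read_state(); M=rot(s["tcp_rot"]).as_matrix(); T=np.array(s["tool_pos"])
D=fplane(p,[d],T[2]-.031)[0]; print("handle top in tool", M.T@(D-T))
# handle top face by depth
v,u=np.mgrid[250:400,280:370]; u=u.ravel();v=v.ravel(); w=(fdepth(p,np.c_[u,v])-T)@M
q=w[(abs(w[:,2]-.031)<.002)&(abs(w[:,0])<.03)&(g[v,u]<90)]
print(len(q),q.min(0),q.max(0),cv2.minAreaRect((q[:,:2]*1000).astype(np.float32)))
# cross bar top (z .0766+..): bar top 22mm above tips => 23mm below grip => tool z .077
q=w[(abs(w[:,2]-.077)<.003)]; print(len(q),q.min(0),q.max(0))
mid=(A+B)/2; yaw=np.arctan2(*(A-B)[1::-1])
print("delta to above", delta([mid[0],mid[1],T[2]],yaw+np.pi/2))
```

```text
[ 4  5 11  9 84]
[  3   4  13  11 105]
[  9   9  30  26 562]
[274.04761905  43.95238095] [309.11428571 124.1047619 ] [324.35765125 357.36298932]
[ 0.50277984 -0.17113108  0.065     ] [ 0.54829532 -0.15680488  0.065     ] mid [ 0.52553758 -0.16396798  0.065     ] len 0.04771685524809387 yaw 17.47162986948902
handle top in tool [-7.20483978e-05  1.32164963e-03  3.10007754e-02]
3517 [-0.01549355 -0.01246249  0.02902088] [0.01497721 0.01510464 0.03299814] ((-0.04372978210449219, 0.9329404830932617), (30.46758460998535, 27.562171936035156), 1.7419265508651733)
739 [ 0.0121355  -0.00703924  0.07403319] [0.02206294 0.01011664 0.07968753]
delta to above (array([ 1.208, -0.197, -0.   ]), np.float64(-0.765201254273192))
```

```bash
python3 -m pendant '[[-1,0.5,-0.1,0,0],[-1,1,-0.21,0,0],[-1,1,-0.21,0,0]]'
python3 -m pendant '[[-1,0.2,0,0,-0.3],[-1,0.2,0,0,-0.6],[-1,0.2,0,0,-0.765],[-1,0.2,0,0,-0.765],[-1,0.2,0,0,-0.765]]'
python3 - <<'E'
from h import *
s=read_state();print(s["qpos"][6],s["tool_pos"]);print(delta([.5255,-.1652,.170],np.radians(107.5)))
E
```

```text
t: 9.32
tool_pos: [0.5387, -0.1681, 0.1918]
tcp_rot: [-0.001, 0.05, 0.999, 0.0]
force: [0.4, 0.5, -0.8]
gripper_width: 0.0173
grasp_force: 88.3
t: 9.95
tool_pos: [0.5265, -0.1656, 0.192]
tcp_rot: [0.0, -0.15, 0.989, -0.0]
force: [-0.5, -0.3, -2.1]
gripper_width: 0.0167
grasp_force: 88.3
2.1483606614391095 [ 0.52650438 -0.16564047  0.19196749]
(array([0.01 , 0.009, 0.275]), np.float64(-0.0065658991046465))
```

```bash
python3 -m pendant '[[-1,0.01,0.01,0.15,0],[-1,0.01,0.01,0.3,0],[-1,0.01,0.01,0.3,0],[-1,0.01,0.01,0.3,0]]'
python3 - <<'E'
from h import *
s=read_state();print(s["tool_pos"],s["force"],s["ft_torque"]);print(delta([.5255,-.1652,.165],np.radians(107.5)))
E
```

```text
t: 10.45
tool_pos: [0.5251, -0.1652, 0.1677]
tcp_rot: [-0.0, -0.151, 0.989, 0.0]
force: [-0.5, -0.0, -1.9]
gripper_width: 0.0171
grasp_force: 88.3
[ 0.52505769 -0.16519004  0.16766912] [-0.47618709 -0.02189412 -1.86905849] [ 0.00814797 -0.03587452 -0.02254303]
(array([-0.005, -0.002,  0.033]), np.float64(-0.005193682193308096))
```

Now step down gently: expect contact around TCP z = 0.165 if off a hole, and about 0.160 if in.

```bash
python3 -m pendant '[[-1,0,0,0.02,0],[-1,0,0,0.03,0],[-1,0,0,0.035,0]]'
python3 -m pendant '[[-1,0,0,0.01,0],[-1,0,0,0.015,0]]'
python3 -m pendant '[[-1,0,0,0.01,0],[-1,0,0,0.01,0]]'
```

```text
t: 10.82
tool_pos: [0.525, -0.1652, 0.1652]
tcp_rot: [0.0, -0.151, 0.989, 0.0]
force: [0.9, 0.2, -1.0]
gripper_width: 0.0172
grasp_force: 88.3
t: 11.08
tool_pos: [0.525, -0.1652, 0.1639]
tcp_rot: [0.0, -0.151, 0.989, 0.0]
force: [-0.8, 0.5, -1.5]
gripper_width: 0.0169
grasp_force: 88.3
t: 11.32
tool_pos: [0.525, -0.1651, 0.163]
tcp_rot: [-0.0, -0.151, 0.989, 0.0]
force: [-0.9, -0.1, -1.3]
gripper_width: 0.0172
grasp_force: 88.3
```

```bash
python3 -m pendant '[[-1,0,0,0.01,0],[-1,0,0,0.01,0]]'
python3 -m pendant '[[-1,0,0,0.01,0],[-1,0,0,0.01,0]]'
python3 -m pendant '[[-1,0,0,0.01,0],[-1,0,0,0.01,0]]'
python3 -c "
from h import *
s=read_state();print(s['tool_pos'],s['force'],s['ft_torque'])"
```

```text
t: 11.58
tool_pos: [0.525, -0.1651, 0.1622]
tcp_rot: [-0.0, -0.151, 0.989, 0.0]
force: [0.5, 0.0, -0.4]
gripper_width: 0.0168
grasp_force: 88.3
t: 11.82
tool_pos: [0.525, -0.1651, 0.1614]
tcp_rot: [-0.0, -0.151, 0.989, 0.0]
force: [-0.8, 0.1, -1.8]
gripper_width: 0.0169
grasp_force: 88.3
t: 12.08
tool_pos: [0.525, -0.1651, 0.1606]
tcp_rot: [-0.0, -0.151, 0.989, 0.0]
force: [-0.2, 0.9, -1.9]
gripper_width: 0.017
grasp_force: 88.3
[ 0.52497833 -0.16510181  0.16058167] [-0.1899492   0.87766789 -1.85553292] [0.24554217 0.01135673 0.00752107]
```

Tips are about 4.3 mm deep in the holes with no load. Turning clockwise (tool turn positive).

```bash
python3 -m pendant '[[-1,0,0,0,0.1],[-1,0,0,0,0.2],[-1,0,0,0,0.3],[-1,0,0,0,0.3]]'
python3 -c "
from h import *
s=read_state();print(s['tool_pos'],s['force'],s['ft_torque'])"
python3 -m pendant '[[-1,0,0,0,0.1],[-1,0,0,0,0.2],[-1,0,0,0,0.3],[-1,0,0,0,0.3]]'
python3 -c "
from h import *
s=read_state();print(s['tool_pos'],s['force'],s['ft_torque'])
print(np.degrees(rot(s['tcp_rot']).as_matrix()[:2,1]))"
```

```text
t: 12.58
tool_pos: [0.5248, -0.164, 0.1605]
tcp_rot: [-0.0, -0.074, 0.997, 0.001]
force: [-1.4, 4.7, -1.0]
gripper_width: 0.0169
grasp_force: 88.4
[ 0.52484017 -0.16400371  0.16054382] [-1.41976305  4.70417267 -0.99288808] [0.94145124 0.12750229 0.16743312]
t: 13.08
tool_pos: [0.5249, -0.1639, 0.1605]
tcp_rot: [-0.001, 0.005, 1.0, 0.001]
force: [-0.7, 4.9, 0.6]
gripper_width: 0.0169
grasp_force: 88.5
[ 0.52485836 -0.16391523  0.16052837] [-0.67346482  4.92096754  0.56231037] [1.27264586 0.19565466 0.1821766 ]
[ 0.52116366 57.29333001]
```

Torque about 0.18 N m, so the ring is turning. There is a 5 N side load in +y, so I'll relieve it by 1.2 mm and continue.

```bash
python3 -m pendant '[[-1,0,0.015,0,0.1],[-1,0,0.015,0,0.2],[-1,0,0.015,0,0.2]]'
python3 -c "
from h import *
s=read_state();print(s['tool_pos'],s['force'],s['ft_torque'])"
python3 -m pendant '[[-1,0,0,0,0.1],[-1,0,0,0,0.15],[-1,0,0,0,0.15]]'
python3 -c "
from h import *
s=read_state();print(s['tool_pos'],s['force'],s['ft_torque'])
y=rot(s['tcp_rot']).as_matrix()[:2,1];print(np.degrees(np.arctan2(y[1],y[0])))"
```

```text
t: 13.45
tool_pos: [0.5249, -0.1636, 0.1606]
tcp_rot: [-0.0, 0.057, 0.998, 0.0]
force: [-1.6, 3.5, -1.4]
gripper_width: 0.0168
grasp_force: 88.5
[ 0.52485126 -0.16355791  0.16057158] [-1.59609696  3.51856779 -1.43118361] [0.91627153 0.25230567 0.2040613 ]
t: 13.82
tool_pos: [0.5249, -0.1635, 0.1605]
tcp_rot: [-0.0, 0.097, 0.995, 0.0]
force: [-1.6, 5.2, -1.5]
gripper_width: 0.0171
grasp_force: 88.5
[ 0.5248666  -0.16354675  0.16053174] [-1.64084872  5.15245156 -1.54625882] [1.15802804 0.32842364 0.20291838]
78.92134502510679
```

```bash
python3 -m pendant '[[-1,0,0.012,0,0.07],[-1,0,0.012,0,0.1],[-1,0,0.012,0,0.1]]'
python3 -c "
from h import *
s=read_state();print(s['tool_pos'],s['force'],s['ft_torque'])"
python3 -m pendant '[[-1,0,0,0,0.07],[-1,0,0,0,0.1],[-1,0,0,0,0.1]]'
python3 -c "
from h import *
s=read_state();print(s['tool_pos'],s['force'],s['ft_torque'])
y=rot(s['tcp_rot']).as_matrix()[:2,1];print(np.degrees(np.arctan2(y[1],y[0])))"
```

```text
t: 14.2
tool_pos: [0.5249, -0.1632, 0.1606]
tcp_rot: [-0.0, 0.123, 0.992, -0.0]
force: [-2.4, 3.1, -0.8]
gripper_width: 0.0174
grasp_force: 88.5
[ 0.52492817 -0.1632431   0.16056298] [-2.42186891  3.14901756 -0.77340637] [0.73946876 0.41497079 0.17387925]
t: 14.58
tool_pos: [0.525, -0.1632, 0.1606]
tcp_rot: [-0.0, 0.149, 0.989, -0.0]
force: [-2.5, 3.1, -0.1]
gripper_width: 0.0168
grasp_force: 88.4
[ 0.52497403 -0.16316469  0.160562  ] [-2.49978656  3.05222741 -0.08299875] [0.67354393 0.55713463 0.16168728]
72.8287399034766
```

```bash
python3 -m pendant '[[-1,0.008,0.007,0,0.07],[-1,0.008,0.007,0,0.1],[-1,0.008,0.007,0,0.1]]'
python3 -c "
from h import *
s=read_state();print(s['tool_pos'],s['force'],s['ft_torque'])"
python3 -m pendant '[[-1,0,0,0,0.07],[-1,0,0,0,0.1],[-1,0,0,0,0.1]]'
python3 -c "
from h import *
s=read_state();print(s['tool_pos'],s['force'],s['ft_torque'])
y=rot(s['tcp_rot']).as_matrix()[:2,1];print(np.degrees(np.arctan2(y[1],y[0])))"
```

```text
t: 14.95
tool_pos: [0.5248, -0.1628, 0.1607]
tcp_rot: [0.0, 0.175, 0.985, -0.0]
force: [-0.6, 1.0, -3.0]
gripper_width: 0.0169
grasp_force: 88.2
[ 0.52481353 -0.16284141  0.16065638] [-0.63329352  1.00427113 -3.02289748] [0.06443356 0.34358808 0.16156202]
t: 15.32
tool_pos: [0.5248, -0.1627, 0.1607]
tcp_rot: [0.0, 0.201, 0.98, -0.0]
force: [-2.1, -0.7, -3.8]
gripper_width: 0.0172
grasp_force: 88.1
[ 0.52480056 -0.16269621  0.16068055] [-2.13760721 -0.66072951 -3.81654433] [-0.20427024  0.24818319  0.12486273]
66.82112968055947
```

```bash
python3 -m pendant '[[-1,0.003,0,0,0.07],[-1,0.003,0,0,0.1],[-1,0.003,0,0,0.1]]'
python3 -c "
from h import *
s=read_state();print(s['tool_pos'],s['force'],s['ft_torque'])"
python3 -m pendant '[[-1,0,0,0,0.07],[-1,0,0,0,0.1],[-1,0,0,0,0.1]]'
python3 -c "
from h import *
s=read_state();print(s['tool_pos'],s['force'],s['ft_torque'])
y=rot(s['tcp_rot']).as_matrix()[:2,1];print(np.degrees(np.arctan2(y[1],y[0])))
p=eyes.get_image('wrist'); cv2.imwrite('pics/w4.png',p['img'])
p=eyes.get_image('top'); cv2.imwrite('pics/t4.png',cv2.resize(p['img'][180:260,350:440],None,fx=6,fy=6))
"
```

```text
t: 15.7
tool_pos: [0.5247, -0.1626, 0.1607]
tcp_rot: [0.0, 0.226, 0.974, -0.0]
force: [-1.0, -1.8, -3.5]
gripper_width: 0.0166
grasp_force: 88.1
[ 0.52472694 -0.16255825  0.16073682] [-1.00557572 -1.75845799 -3.49434775] [-0.46900481  0.03334688  0.20570363]
t: 16.08
tool_pos: [0.5247, -0.1624, 0.1607]
tcp_rot: [0.0, 0.251, 0.968, -0.0]
force: [0.6, -2.8, -4.9]
gripper_width: 0.017
grasp_force: 88.1
[ 0.524705   -0.16239633  0.16071132] [ 0.58907595 -2.78321646 -4.91848787] [-0.69191706 -0.0886043   0.60769691]
60.897245318311946
```

View pics/w4.png

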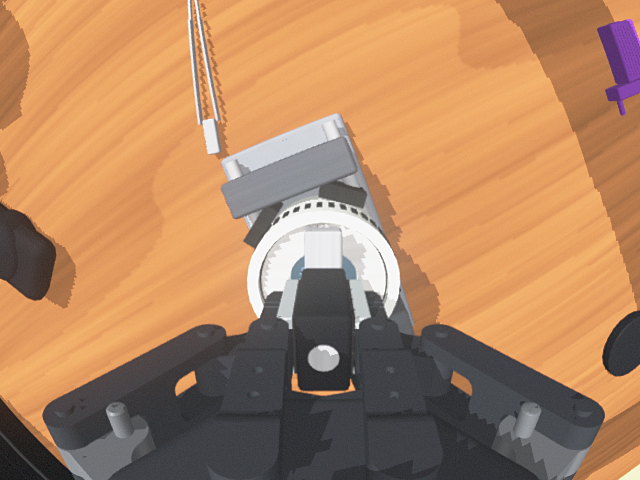

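The wrist view shows the spanner seated over the ring. Torque rose sharply to 0.61 N m against about 0.2 while turning, so the ring is on its stop. I'll dwell a moment, back off within the hole slack, then lift.

```bash
python3 -m pendant '[[-1,0,0,0,0.01],[-1,0,0,0,0.01]]'
python3 -c "
from h import *
s=read_state();print(s['tool_pos'],s['force'],s['ft_torque'])"
python3 -m pendant '[[-1,0,-0.01,0,-0.06],[-1,0,-0.015,0,-0.12],[-1,0,-0.015,0,-0.12]]'
python3 -c "
from h import *
s=read_state();print(s['tool_pos'],s['force'],s['ft_torque'])"
```

```text
t: 16.42
tool_pos: [0.5247, -0.1624, 0.1607]
tcp_rot: [0.0, 0.254, 0.967, -0.0]
force: [1.6, -4.8, -5.4]
gripper_width: 0.017
grasp_force: 88.2
[ 0.52469677 -0.1623841   0.16070987] [ 1.55894909 -4.77609503 -5.35401269] [-0.86533179 -0.19592932  0.73576532]
t: 16.8
tool_pos: [0.5239, -0.1628, 0.1609]
tcp_rot: [-0.0, 0.224, 0.975, 0.001]
force: [0.5, -0.0, -1.1]
gripper_width: 0.0173
grasp_force: 88.5
[ 0.52386471 -0.16277487  0.16091885] [ 0.48808986 -0.03273064 -1.14863727] [0.01396177 0.00508969 0.03043718]
```

```bash
python3 -m pendant '[[-1,0,0,-0.1,0],[-1,0,0,-0.3,0],[-1,0,0,-0.6,0],[-1,0,0,-0.6,0],[-1,0,0,-0.6,0]]'
python3 - <<'E'
from h import *
s=read_state();print(s["tool_pos"],s["force"],s["qpos"])
M=rot(s["tcp_rot"]).as_matrix();T=np.array(s["tool_pos"])
p=eyes.get_image("wrist"); g=cv2.cvtColor(p["img"],cv2.COLOR_BGR2GRAY); cv2.imwrite("pics/w5.png",p["img"])
v,u=np.mgrid[250:400,280:370]; u=u.ravel();v=v.ravel(); w=(fdepth(p,np.c_[u,v])-T)@M
q=w[(abs(w[:,2]-.031)<.002)&(abs(w[:,0])<.03)&(g[v,u]<90)]
print(len(q),np.median(q,0),q.min(0),q.max(0))
print(delta([.5131,.2312,s["tool_pos"][2]],np.radians(114.4)))
E
```

```text
t: 17.42
tool_pos: [0.5237, -0.163, 0.2086]
tcp_rot: [-0.0, 0.224, 0.975, 0.0]
force: [0.2, 0.7, -1.7]
gripper_width: 0.0171
grasp_force: 88.5
[ 0.52365959 -0.16304636  0.20860664] [ 0.16084305  0.70525079 -1.66359932] [-0.01246412  0.3769204   0.29998462  1.94857115 -0.14737239  0.8372064
  1.4863653 ]
3628 [ 0.00385165 -0.00116825  0.03125241] [-0.01591191 -0.01448593  0.02901933] [0.0148851  0.01313319 0.03299754]
(array([ 2.265e+00,  4.378e+00, -3.000e-03]), np.float64(-1.6748979703998308))
```

View pics/w5.png

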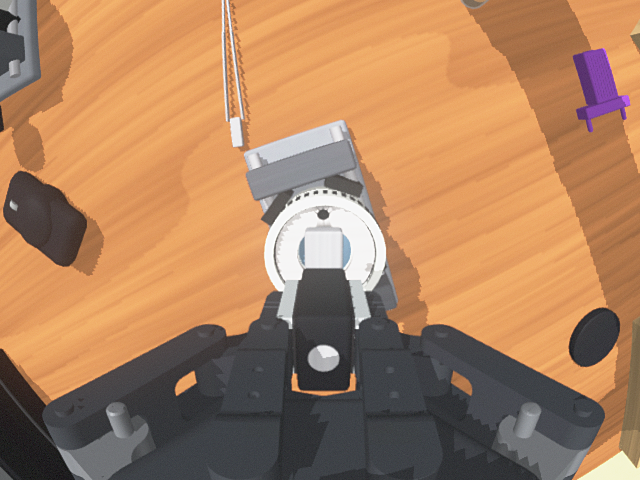

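The hole at (323,213) stays in line with the spanner, so the ring has turned with it, and the grip is unchanged. Back to the rest.

```bash
python3 -m pendant '[[-1,0.2,0.4,0,0],[-1,0.45,0.875,0,0],[-1,0.45,0.875,0,0]]'
python3 -m pendant '[[-1,0.2,0.4,0,0],[-1,0.45,0.875,0,0],[-1,0.45,0.875,0,0]]'
python3 -m pendant '[[-1,0.2,0.4,0,0],[-1,0.45,0.875,0,0],[-1,0.45,0.875,0,0]]'
python3 -m pendant '[[-1,0.2,0.4,0,0],[-1,0.45,0.875,0,0],[-1,0.45,0.875,0,0]]'
python3 -m pendant '[[-1,0.2,0.4,0,-0.3],[-1,0.45,0.875,0,-0.6],[-1,0.45,0.875,0,-0.675],[-1,0.45,0.875,0,-0.675]]'
python3 -m pendant '[[-1,0,0,0,-0.3],[-1,0,0,0,-0.6],[-1,0,0,0,-0.9],[-1,0,0,0,-1],[-1,0,0,0,-1],[-1,0,0,0,-1]]'
python3 - <<'E'
from h import *
print(read_state()["force"],delta([.5131,.2312,.135],np.radians(114.4)))
E
```

```text
t: 17.85
tool_pos: [0.5216, -0.0804, 0.2075]
tcp_rot: [-0.001, 0.22, 0.975, 0.001]
force: [-0.6, -0.3, -1.7]
gripper_width: 0.0167
grasp_force: 88.5
t: 18.23
tool_pos: [0.5199, -0.0027, 0.2079]
tcp_rot: [-0.001, 0.221, 0.975, 0.0]
force: [0.3, -1.0, -1.4]
gripper_width: 0.0171
grasp_force: 88.5
t: 18.6
tool_pos: [0.5182, 0.0752, 0.2081]
tcp_rot: [-0.001, 0.221, 0.975, 0.0]
force: [-0.3, -1.0, -0.7]
gripper_width: 0.0168
grasp_force: 88.5
t: 18.98
tool_pos: [0.5164, 0.1535, 0.2082]
tcp_rot: [-0.0, 0.222, 0.975, 0.0]
force: [0.2, -1.3, -2.3]
gripper_width: 0.0169
grasp_force: 88.5
t: 19.48
tool_pos: [0.5152, 0.2275, 0.2082]
tcp_rot: [-0.0, 0.051, 0.999, -0.001]
force: [-0.2, -0.1, -2.0]
gripper_width: 0.0172
grasp_force: 88.5
t: 20.23
tool_pos: [0.5149, 0.2288, 0.2086]
tcp_rot: [-0.0, -0.21, 0.978, -0.0]
force: [-0.2, -0.1, -1.9]
gripper_width: 0.0165
grasp_force: 88.6
[-0.21963256 -0.07724317 -1.9200744 ] (array([0.008, 0.037, 0.92 ]), np.float64(-0.006120583782583044))
```

```bash
python3 -m pendant '[[-1,0.01,0.04,0.4,0],[-1,0.01,0.04,0.75,0],[-1,0.01,0.04,0.92,0],[-1,0.01,0.04,0.92,0],[-1,0.01,0.04,0.92,0]]'
python3 - <<'E'
from h import *
print(read_state()["force"],delta([.5131,.2312,.1132],np.radians(114.4)))
E
```

```text
t: 20.85
tool_pos: [0.5132, 0.233, 0.1361]
tcp_rot: [0.001, -0.211, 0.977, 0.0]
force: [-0.7, 0.5, -1.7]
gripper_width: 0.017
grasp_force: 88.6
[-0.70441906  0.51654018 -1.74890153] (array([ 0.012, -0.02 ,  0.286]), np.float64(-0.0006598653291812963))
```

```bash
python3 -m pendant '[[-1,0.01,-0.02,0.05,0],[-1,0.01,-0.02,0.1,0],[-1,0.01,-0.02,0.15,0],[-1,0.01,-0.02,0.15,0]]'
python3 - <<'E'
from h import *
print(read_state()["force"],delta([.5131,.2312,.1132],np.radians(114.4)))
E
python3 -m pendant '[[-1,0,0,0.05,0],[-1,0,0,0.09,0],[-1,0,0,0.09,0]]'
```

```text
t: 21.35
tool_pos: [0.5122, 0.2309, 0.1227]
tcp_rot: [-0.0, -0.211, 0.977, -0.0]
force: [0.6, 0.5, -1.0]
gripper_width: 0.0169
grasp_force: 88.6
[ 0.63946157  0.45377877 -1.00219555] (array([-0.012, -0.001,  0.119]), np.float64(-0.00011959029641651756))
t: 21.72
tool_pos: [0.5122, 0.2309, 0.1155]
tcp_rot: [-0.0, -0.211, 0.977, -0.0]
force: [0.2, 0.4, -2.2]
gripper_width: 0.017
grasp_force: 88.6
```

```bash
python3 -m pendant '[[-1,-0.01,0,0.015,0],[-1,-0.01,0,0.025,0],[-1,-0.01,0,0.025,0]]'
python3 -m pendant '[[-1,0,0,0.006,0],[-1,0,0,0.006,0]]'
python3 -c "
from h import *
print(read_state()['force'])"
```

```text
t: 22.1
tool_pos: [0.5131, 0.2313, 0.1139]
tcp_rot: [-0.0, -0.211, 0.977, 0.0]
force: [-0.0, 0.0, -2.2]
gripper_width: 0.0169
grasp_force: 88.6
t: 22.35
tool_pos: [0.5131, 0.2313, 0.1134]
tcp_rot: [-0.0, -0.211, 0.977, 0.0]
force: [-0.0, 0.6, -1.1]
gripper_width: 0.0171
grasp_force: 88.6
[-5.31811232e-04  6.40326387e-01 -1.11848790e+00]
```

Near contact. A hair lower, then release evenly and rise.

```bash
python3 -m pendant '[[-1,0,0,0.006,0],[-1,0,0,0.008,0],[-1,0,0,0.008,0]]'
python3 -m pendant '[[-0.4,0,0,0,0],[-0.1,0,0,0,0],[0,0,0,0,0],[0,0,0,0,0],[0,0,0,0,0]]'
python3 -m pendant '[[0,0,0,-0.2,0],[0,0,0,-0.6,0],[0,0,0,-1,0],[0,0,0,-1,0]]'
python3 -m pendant '[[0.3,0,0,-0.5,0],[1,0,0,-1,0],[1,0,0,-1,0],[1,0,0,-1,0]]'
python3 - <<'E'
from h import *
print(read_state()["force"])
p=eyes.get_image("wrist"); im=p["img"]
for r in eyes.trace("spanner",p)[:3]:
    if abs(r["location"][0]-325)>40: continue
    v,u=np.nonzero(r["region"]&(p["z_map"]>0)); w=fdepth(p,np.c_[u,v]); q=w[w[:,2]>.07]
    print(r["p"],cv2.minAreaRect((q[:,:2]*1000).astype(np.float32)),np.median(q[:,2]))
t=eyes.get_image("top")
cv2.imwrite("pics/end.png",np.hstack([cv2.resize(im,(480,360)),cv2.resize(t["img"][180:260,365:435],(315,360))]))
E
```

```text
t: 22.72
tool_pos: [0.5132, 0.2313, 0.1129]
tcp_rot: [0.0, -0.211, 0.977, 0.0]
force: [-1.9, 0.0, 0.3]
gripper_width: 0.0171
grasp_force: 88.7
t: 23.35
tool_pos: [0.5132, 0.2313, 0.1128]
tcp_rot: [0.0, -0.211, 0.977, 0.0]
force: [-0.1, 0.1, 0.1]
gripper_width: 0.0424
grasp_force: 0.0
t: 23.85
tool_pos: [0.5148, 0.2321, 0.1965]
tcp_rot: [0.003, -0.211, 0.977, 0.001]
force: [0.4, 0.3, -0.0]
gripper_width: 0.0428
grasp_force: 0.0
t: 24.35
tool_pos: [0.5126, 0.231, 0.2721]
tcp_rot: [-0.001, -0.211, 0.977, -0.0]
force: [0.4, 0.7, -0.3]
gripper_width: 0.0854
grasp_force: 0.0
[ 0.43797786  0.74846909 -0.29163004]
0.58 ((512.94677734375, 230.8669891357422), (29.34065055847168, 18.36386489868164), 24.317190170288086) 0.08170971180805447
```

View pics/end.png

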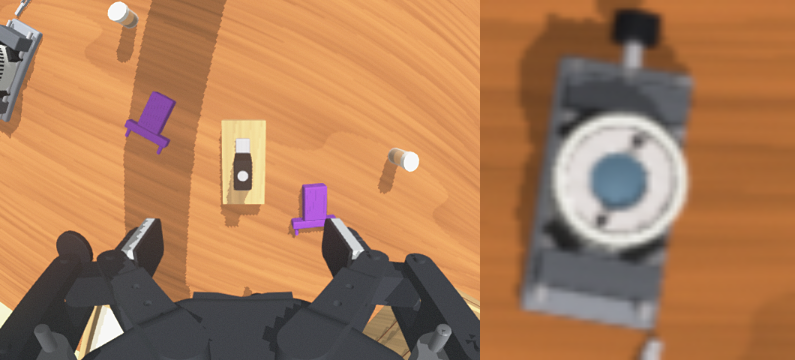

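The spanner stands in the rest, with its measured pose the same as at the start. The ring's holes moved about 43° clockwise, to (638,142) and (601,219) in the crop.

```bash
python3 -c "
from rig import ctrl
print(ctrl.hand_in())"
```

```text
the job is handed in; nothing more can be done
None
```

The retaining ring was turned about 43° clockwise until torque rose to about 0.7 N m at its stop, the spanner is back upright in its rest and released, and the job was handed in with about 24 s on the robot's clock.

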